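# Unhook a pressing weight from its sprung-keeper hook and set it on a glued straw panel

## Task

In a straw-picture workshop, take the hanging pressing weight off its safety hook: push it straight back against the hook's sprung keeper just far enough to open the mouth, and lift it off while keeping up that pressure, without wrenching it up against the hook's lip or ramming the keeper. Then stand it gently, flat on its sole and centred, on the straw panel in the empty pressing frame and let go. Leave everything else as it is.

Things in the scene. Friction and masses are not known exactly. Their poses are not given: they have to be found in the camera images.
- bail (a point): Grip point of the weight on the hook: middle of its bright steel stirrup handle (bail), on its axis, 47 mm above the sole, 25 above the block. Two upright flat legs (14 mm wide in x, 5 thick in y), outer faces 44 mm apart in y, inner 34, joined on top by a round bar. Grip both legs' outer faces from above, closing along y, the hook between the fingers. x parallel to the hook arm, away from robot; z up
- bar (a point): Centre of the bail's round top bar (7 mm diameter, along y), 65.5 mm above the sole, 18.5 mm above bail; its underside is 40 mm above the block. While the weight hangs, this bar lies in the hook with about 8 mm free play along x, between nose and keeper
- sole (a point): Centre of the weight's felt underside. The weight is a dark steel block 50 x 70 x 22 mm (x, y, z) with the bail on top, 0.45 to 0.7 kg; its mass centre is on its axis, about 13 mm above the sole
- hook: Fixed bright steel safety hook, 12 mm wide (y), on an arm from a post 90 mm behind. Origin: on the hook's floor, on which the bar rests (bar centre z +3.5, x anywhere from -6 to +0.5 mm), 162 mm above the bench; x points back along the arm, z up. Floor 6 mm thick. To free the bar: push it back past x +5 mm, keep it pressed there, lift it past z +17 mm. Over 20 N up against the lip is wrenching
- lip (a point): Rear end of the hook's lip, at x +1.5, z +11.5 mm in the hook's frame. The nose stands in front of the bar (x -15.8 to -9.8 mm) up to z +13.5; its 4 mm thick lip (z 9.5 to 13.5) turns back over the bar so that it cannot rise. Once the bar's centre is above z +17 (go to about +22, at most +36 or the block meets the arm), draw the weight forward (-x) 55 mm or more: the nose passes through the bail
- keeper (a joint): The hook's sprung keeper, a dark steel shoe 18 mm wide, 19 high behind the bar, sliding straight back (hook's +x). 0 = closed by its spring, its face at x +5.5 mm; 0.006 m = stop; the mouth is open for the bar from 0.0030 m. It pushes back with 2 N at 0, 11 N at 0.0030, 20 N at the stop, plus floor friction, which misleads unless the weight is first eased up (2.5 mm free under the lip). Go by force. Over 18 N rams it
- tray_panel (a point): Centre of the upper face of the straw panel in the empty pressing frame (no weight in it), 10 mm above the bench. Low wooden rim, outside 120 x 140 mm (its x, y), opening 84 x 102 mm, rim top 14 mm above the panel; the long side lies along y, z up. The like frame beside it already carries a second, identical weight
Not all that is in view belongs to the job. Leave any brown or purple look-alike of the part that bears bail alone.

How it is judged (in metres and radians):
On the way, in this order (a step that is already met when the one before it is completed fails the run):
1. the keeper is pressed open while the weight still hangs in the hook (value of joint keeper above 0.0027 m and z of bar in the frame of hook below 0.0075 m), for 0.05 s.
2. the weight is off the hook, its bar at least 25 mm in front of the hook and no longer touching it (x of bar in the frame of hook below -0.025 m and contact force between weight and hook below 0.1 N), for 0.1 s.
At the end, for the whole second after the job is handed in: The weight stands upright (within 0.06 rad) and at rest on its sole, on the straw panel of the formerly empty pressing frame (height within 3 mm), its centre within 16 mm of the panel's centre, released; the hook's keeper has sprung shut again (under 1 mm) (horizontal distance between sole and tray_panel below 0.016 m and z of sole in the frame of tray_panel between -0.003 and 0.003 m and angle between sole's own z axis and vertical below 0.06 rad and linear speed of weight below 0.02 m/s and value of joint keeper below 0.001 m); the robot touches nothing.
It fails at once if the keeper is rammed: more than 18 N between the weight and the keeper (contact force between weight and keeper above 18 N).
It fails at once if the bar is wrenched up against the hook's lip: raised off the floor with more than 20 N between weight and hook (contact force between weight and hook above 20 N and z of bar in the frame of hook above 0.0055 m).
It fails at once if the weight is dropped: faster than 0.4 m/s while not held (linear speed of weight above 0.4 m/s and contact force between the fingers and weight below 0.1 N).
It fails at once if the weight is rammed down on the panel: more than 45 N (contact force between weight and tray above 45 N).
It fails at once if another thing on the bench (second weight, glue tub, brush cup, scissors, rule, knife) is moved more than 15 mm (distance of any of weight2, glue_tub, brush_cup, scissors, rule, knife from where it was at the start of the episode above 0.015 m).
It also fails if it takes over 70 s, if anything falls off the work surface, if the arm or the gripper's body presses on something with over 40 N, if the wrist force passes 120 N, or if a joint passes its speed limit or range.

## Robot

A 6-joint arm with a two-finger parallel gripper is mounted at the origin on the work surface. World frame = base frame: x ahead of the robot, y to its left, z up, the work surface at z = 0. Lengths are in mm, angles in rad, forces in N, time in s.
With the tool pointing down it reaches from about 275 to 1000 mm from the base axis. Payload 8.4 kg.
Tool frame: the origin (TCP) lies midway between the tips of the shut fingers; the grasp point (between the pads) lies 19 mm behind it; z points along the fingers, y is the line along which they close (so a half turn about z gives the same grasp; the last joint's range is limited). The gripper opens to 85 mm and grips with 20 to 120 N. Pads are 22 mm wide; open, the fingers measure 114 mm over their backs; the gripper's body (76 mm by 85 mm) begins 54 mm behind the grasp point. The pads swing forward as they close: fully open they stand 13 mm farther back than shut.
Start: joints at [-1.335, 0.353, 1.633, -0, 1.155, -0.002], TCP at [147.226, -607.414, 206.581] pointing down, gripper open.
Joint ranges: [-2.63, 2.63], [-0.92, 2.1], [0.06, 2.66], [-1.3, 4.44], [0, 2.69], [-3.02, 3.02]. Speed limits (rad/s): [2.22, 2.22, 2.79, 3.14, 3.14, 3.14].

## Interface

Orientations are given as [roll, pitch, yaw] about the fixed x, y, z axes, in that order (R = Rz(yaw) Ry(pitch) Rx(roll)).
In Python, from rig import telemetry, optics, r gives the robot as it stands.
- The arm moves only by the tool play_rows, never from a script. Its arguments are lists of equal length, an entry for each row: "dp": the shift along the tool's x, y, z in units of 40 mm (1.0 is 40 mm), a list of three; "rot": the turn, a rotation vector about the tool's x, y, z in units of 6 degrees (1.0 is 6 degrees), a list of three. In form: {"dp": [[tx, ty, tz], ...], "rot": [[ax, ay, az], ...]}. A call has 1 to 5 rows; each row is the pose to reach, as a shift and turn from the pose commanded when the call began, along the tool's axes at that moment; what a row does not reach only later rows make up. A row lasts 1/12 s, in which the tool goes at most 41.7 mm and 7.16 degrees, less where a joint would pass 70% of its speed; a pose out of reach is approached as far as the arm can. A call with a gripper value outside its range is refused whole. "fingers" is the opening, from 0 (shut) to 1 (fully open), set as the call begins (left out, the last holds). The fingers move at their own pace and stop on an object; "grip_force" is the grip in N (left out, the last holds). Time passes only in rows, so rows that repeat a pose let the fingers close. It gives the time, the measured TCP pose, the force, the opening and the grip force at its end, in the units of the state.
- telemetry.sense(): the state, without advancing time (a new reading comes with each control period).
- optics.grab_frame(name): name is "scene" or "top" or "wrist"; returns a dict with "color" (400x640x3 uint8, red, green, blue), "mtx" (3x3 intrinsics, pixels), "D" ([k1, k2, p1, p2, k3] as OpenCV has them; the pictures are not rectified), "R" (3x3) and "t" (3): a world point X has camera coordinates R X + t; the wrist camera has in their place "mount" (4x4, takes a point from camera to tool coordinates, whose origin is the TCP and whose axes are the flange's). Camera axes: x right, y down, z forward; pixel columns grow to the right and rows downward; lengths in mm; the calibration is good to about 2 mm. A picture is of the moment at which its call begins: read the wrist's pose just before it. There is no depth.
- r.sign_off(): hands the job in; it is judged then, once.
The state is a dict: "clock": time; "qpos": joint angles; "qvel": joint speeds; "joint_efforts": joint torques, N m; "eef_pos": TCP position; "tcp_rot": TCP orientation; "contact_force": force on the tool from outside, world axes, zero at the start; "wrist_torque": the same for the moment, N m; "opening": opening from 0.0 (shut) to 1.0 (fully open); "grasp_force": force on a finger pad.
Only numpy, scipy, OpenCV 4.12 (cv2) and the standard library are available. Lean on these libraries where they do the work, as an engineer would, in place of code of your own. Each camera call takes 0.05 s, during which the arm holds its last target. There are 200 camera calls.

## Working session

There is one attempt and no reset: what is moved stays moved. The work goes in short steps, Python scripts to look and compute and a tool call to move; the robot and the scene stay as the last step left them, time stands still between calls to the robot, and variables do not carry over. Pictures are saved under pics/ and viewed, at most 10 in all, crops included, and the job is handed in when it is done.

Besides the shell and the picture viewer there is one more tool, called after "Emit:" as name(argument=value, ...), one argument or row to a line, values as JSON. play_rows: Moves the arm, as the interface text tells. Its arguments: {"type":"object","properties":{"dp":{"type":"array"},"rot":{"type":"array"},"fingers":{"type":"number"},"grip_force":{"type":"number"}},"required":["dp","rot"]}

```bash
mkdir -p pics
cat > h.py <<'E'
import numpy as np, cv2
from rig import telemetry, optics, r
def ray(f,uv,Rwc=None,c=None):
    p=cv2.undistortPoints(np.array([[uv]],float),f["mtx"],np.array(f["D"],float))[0,0]
    d=np.array([p[0],p[1],1.0])
    if "R" in f:
        R=np.array(f["R"]);t=np.array(f["t"]).ravel(); return -R.T@t, R.T@d
    M=np.array(f["mount"]); T=tool()
    W=T@M; return W[:3,3], W[:3,:3]@d
def tool():
    from scipy.spatial.transform import Rotation as Ro
    s=telemetry.sense(); T=np.eye(4)
    T[:3,:3]=Ro.from_euler('xyz',s["tcp_rot"]).as_matrix() if len(s["tcp_rot"])==3 else np.array(s["tcp_rot"])
    T[:3,3]=s["eef_pos"]; return T
def plane(f,uv,z):
    c,d=ray(f,uv); return c+d*(z-c[2])/d[2]
def tri(f1,u1,f2,u2):
    c1,d1=ray(f1,u1);c2,d2=ray(f2,u2)
    s=np.linalg.lstsq(np.c_[d1,-d2],c2-c1,rcond=None)[0]
    a=c1+s[0]*d1;b=c2+s[1]*d2
    return (a+b)/2,np.linalg.norm(a-b)
def proj(f,X):
    R=np.array(f["R"]);t=np.array(f["t"],float)
    return cv2.projectPoints(np.array(X,float).reshape(-1,3),cv2.Rodrigues(R)[0],t,f["mtx"],np.array(f["D"],float))[0].reshape(-1,2)
E
python3 - <<'E'
from h import *
import pickle
print(telemetry.sense())
F={}
for n in("scene","top"):
    f=optics.grab_frame(n);F[n]=f
    cv2.imwrite(f"pics/{n}.png",cv2.resize(f["color"][:,:,::-1],(800,500),interpolation=cv2.INTER_CUBIC))
    print(n,-np.array(f["R"]).T@np.array(f["t"]).ravel())
pickle.dump(F,open("F.pkl","wb"))
E
```

```text
{'clock': 0.0, 'qpos': array([-1.33537889e+00,  3.53628134e-01,  1.63415386e+00,  2.06751336e-05,
        1.15523758e+00, -2.43739564e-03]), 'qvel': array([-0.00084703, -0.00042396, -0.00017792, -0.00033408,  0.00066231,
        0.00050879]), 'joint_efforts': array([-2.24891766e-03, -6.05249977e+01, -3.42072880e+01, -5.19710261e-05,
        9.44990607e-03, -2.45873764e-05]), 'eef_pos': array([ 147.12080115, -606.8873614 ,  205.86578743]), 'tcp_rot': array([-3.14016578e+00, -2.23814733e-05,  2.37846457e-01]), 'contact_force': array([-0.13879199, -0.02515255, -0.55248151]), 'wrist_torque': array([ 0.0424034 ,  0.01765955, -0.0024898 ]), 'grasp_force': 0.0, 'opening': 1.0010326247774848}
scene [1026.01040253 -636.7169464   939.59963607]
top [ 313.45494271  130.7012612  1626.93778274]
```

View pics/scene.png

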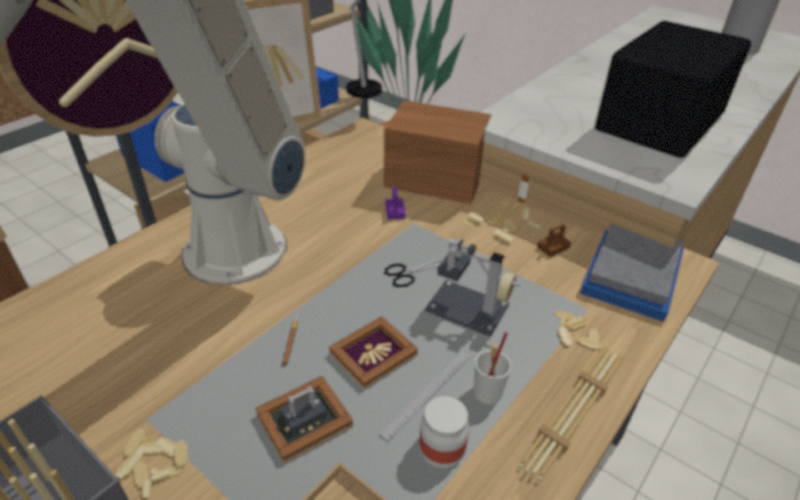

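View pics/top.png

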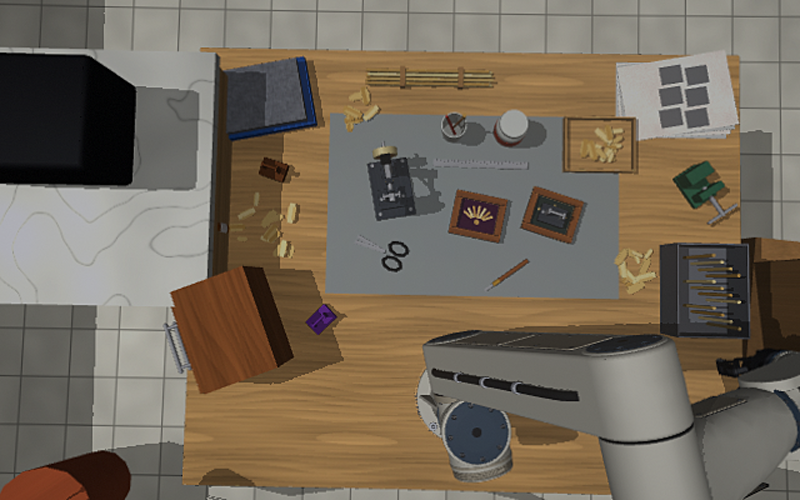

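The top view shows the hook stand near (390,185), the empty frame (purple panel) near (480,215), and the frame with the second weight near (553,215). In the scene view the hanging weight is near (457,262) and the post near (495,285).

Run:
```python
from h import *
import pickle
F=pickle.load(open("F.pkl","rb"))
a=F["top"]["color"][120:185,285:345,::-1]; b=F["scene"]["color"][180:270,330:430,::-1]
A=cv2.resize(a,None,fx=7,fy=7,interpolation=cv2.INTER_CUBIC)[:455]
B=cv2.resize(b,None,fx=3.75,fy=5,interpolation=cv2.INTER_CUBIC)[:455]
cv2.imwrite("pics/c1.png",np.hstack([A,cv2.resize(B,(375,455))]))
f=F["top"]
# frame wood: outer contour in top
hsv=cv2.cvtColor(f["color"],cv2.COLOR_RGB2HSV)
sub=np.zeros(hsv.shape[:2],np.uint8); sub[145:200,352:412]=1
m=((hsv[:,:,1]>110)&((hsv[:,:,0]<20)|(hsv[:,:,0]>170))&(sub>0)).astype(np.uint8)
cs=max(cv2.findContours(m,cv2.RETR_EXTERNAL,cv2.CHAIN_APPROX_NONE)[0],key=cv2.contourArea)
rc=cv2.minAreaRect(cs);print(rc)
bx=cv2.boxPoints(rc); P=np.array([plane(f,p,24) for p in bx]);print(P.round(1),P.mean(0))
print([np.linalg.norm(P[i]-P[i-1]).round(1) for i in range(4)])
print("hook rough",plane(f,(312,152),165))
```

```text
((382.0384521484375, 172.3076934814453), (40.98826599121094, 34.71255111694336), 11.309932708740234)
[[ 439.9   45.4   24. ]
 [ 556.3   24.3   24. ]
 [ 531.5 -112.3   24. ]
 [ 415.4  -90.7   24. ]] [485.78565317 -33.29068281  24.        ]
[np.float64(138.3), np.float64(118.3), np.float64(138.8), np.float64(118.1)]
hook rough [529.48475837 198.99029739 165.        ]
```

View pics/c1.png

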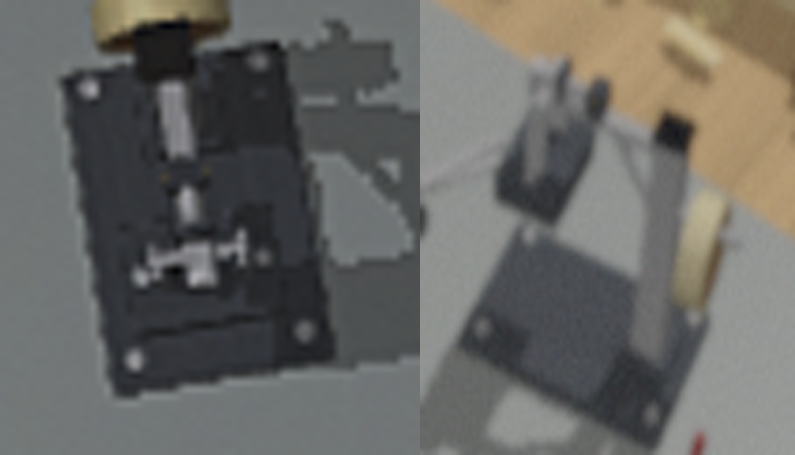

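The crop shows the bail's bar from about (140,272) to (243,245), the nose at (200,268), and the arm running up to the post at (165,60). That puts the hook yaw near +9°. I'll write a move helper and approach.

```bash
cat >> h.py <<'E'
def go(p,yaw,cmd=None):
    "units for play_rows toward world p, tool down with yaw"
    from scipy.spatial.transform import Rotation as Ro
    T=tool(); R=T[:3,:3]; G=Ro.from_euler('xyz',[np.pi,0,yaw]).as_matrix()
    print("dp",(R.T@(np.array(p)-T[:3,3])/40).round(3),"rot",(np.degrees(Ro.from_matrix(R.T@G).as_rotvec())/6).round(3))
E
python3 - <<'E'
from h import *
import pickle
F=pickle.load(open("F.pkl","rb"));f=F["top"]
q=lambda u,v:(285+(u+.5)/7-.5,120+(v+.5)/7-.5)
a,b=plane(f,q(140,272),165.5),plane(f,q(243,245),165.5)
print(a,b,(a+b)/2,np.linalg.norm(a-b))
n,k=plane(f,q(200,268),175),plane(f,q(177,120),175);print(n,k,np.degrees(np.arctan2(*(k-n)[1::-1])))
w=optics.grab_frame("wrist");print(np.array(w["mount"]).round(3),w["mtx"])
go([400,150,380],0.16)
E
```

```text
[508.91150536 221.53705446 165.5       ] [521.83371135 176.19988738 165.5       ] [515.37260836 198.86847092 165.5       ] 47.14278446537547
[509.93148235 194.59441975 175.        ] [575.33925163 206.20736631 175.        ] 10.06777433381928
[[  -0.      -0.964   -0.267   67.202]
 [   1.      -0.      -0.       0.413]
 [   0.      -0.267    0.964 -166.572]
 [   0.       0.       0.       1.   ]] [[315.36944059   0.         323.02997426]
 [  0.         315.36944059 197.5644219 ]
 [  0.           0.           1.        ]]
dp [ 10.602 -16.909  -4.331] rot [-0.01   0.     0.743]
```

Emit:
play_rows(
  dp=[
    [0,0,-1],
    [0,0,-2],
    [0.4,-0.8,-2.8],
    [0.8,-1.7,-3.3],
    [1.2,-2.6,-3.8],
  ],
  rot=[
    [0,0,0],
    [0,0,0],
    [0,0,0],
    [0,0,0],
    [0,0,0],
  ],
)

```text
clock: 0.57
eef_pos: [167.6, -504.0, 354.6]
tcp_rot: [3.141, -0.0, 0.237]
contact_force: [0.7, 0.0, -0.6]
opening: 0.996
grasp_force: 0.0
```

Emit:
play_rows(
  dp=[
    [0.5,-0.8,-0.2],
    [1.1,-1.6,-0.4],
    [1.7,-2.4,-0.5],
    [2.3,-3.2,-0.6],
    [2.9,-4.0,-0.6],
  ],
  rot=[
    [0,0,0],
    [0,0,0.1],
    [0,0,0.2],
    [0,0,0.4],
    [0,0,0.6],
  ],
)

```text
clock: 0.98
eef_pos: [242.9, -320.4, 378.2]
tcp_rot: [3.14, -0.001, 0.173]
contact_force: [1.6, 1.1, 0.2]
opening: 0.999
grasp_force: 0.0
```

Emit:
play_rows(
  dp=[
    [0.6,-0.8,0],
    [1.2,-1.6,0],
    [1.8,-2.4,0],
    [2.4,-3.2,0],
    [2.9,-4.0,0],
  ],
  rot=[
    [0,0,0],
    [0,0,0],
    [0,0,0],
    [0,0,0],
    [0,0,0],
  ],
)

```text
clock: 1.4
eef_pos: [329.5, -142.3, 377.6]
tcp_rot: [3.141, -0.001, 0.175]
contact_force: [1.7, -0.5, 0.4]
opening: 0.997
grasp_force: 0.0
```

Emit:
play_rows(
  dp=[
    [0.6,-0.8,0],
    [1.2,-1.6,0],
    [1.8,-2.4,0],
    [2.4,-3.2,0],
    [2.9,-4.0,0],
  ],
  rot=[
    [0,0,0],
    [0,0,0],
    [0,0,0],
    [0,0,0],
    [0,0,0],
  ],
)

```text
clock: 1.82
eef_pos: [416.0, 35.8, 377.5]
tcp_rot: [3.141, -0.001, 0.175]
contact_force: [0.7, -0.9, -0.8]
opening: 0.997
grasp_force: 0.0
```

Run:
```python
from h import *
import pickle
F=pickle.load(open("F.pkl","rb"))
print(tri(F["top"],(285+163/7-.4,120+45/7-.4),F["scene"],(330+(676-420)/3.75,180+128/5.06)))
print(telemetry.sense()["qpos"])
go([430,185,330],0.17)
```

```text
(array([610.4146382 , 214.00548966, 170.5086735 ]), np.float64(2.4080922704643393))
[ 8.22308572e-02 -1.18941454e-01  1.80137614e+00 -5.18606057e-05
  1.45860364e+00  1.47753641e+00]
dp [ 0.996 -3.612  1.187] rot [ 0.001 -0.005  0.052]
```

Emit:
play_rows(
  dp=[
    [0.4,-0.8,0.3],
    [0.9,-1.6,0.6],
    [1.4,-2.4,0.9],
    [1.9,-3.1,1.2],
    [2.5,-3.6,1.4],
  ],
  rot=[
    [0,0,0],
    [0,0,0],
    [0,0,0],
    [0,0,0],
    [0,0,0],
  ],
)

```text
clock: 2.23
eef_pos: [488.0, 195.3, 320.1]
tcp_rot: [-3.141, 0.002, 0.177]
contact_force: [-0.3, 0.0, 0.0]
opening: 0.995
grasp_force: 0.0
```

Emit:
play_rows(
  dp=[
    [0,0,0],
    [0,0,0],
    [0,0,0],
  ],
  rot=[
    [0,0,0],
    [0,0,0],
    [0,0,0],
  ],
)

```text
clock: 2.48
eef_pos: [488.3, 192.4, 321.2]
tcp_rot: [3.141, 0.001, 0.175]
contact_force: [0.5, 0.5, -0.0]
opening: 0.997
grasp_force: 0.0
```

Run:
```python
from h import *
import pickle
T=tool();f=optics.grab_frame("wrist");f["T"]=T;pickle.dump(f,open("w1.pkl","wb"))
print(T.round(3))
M=np.array(f["mount"]);W=T@M
Rw=W[:3,:3].T;g=dict(f,R=Rw,t=-Rw@W[:3,3])
u=proj(g,[515,199,165])[0];print(u)
x0=int(np.clip(u[0]-100,0,440));y0=int(np.clip(u[1]-75,0,250));print(x0,y0)
cv2.imwrite("pics/w1.png",cv2.resize(f["color"][y0:y0+150,x0:x0+200,::-1],(800,600),interpolation=cv2.INTER_CUBIC))
```

```text
[[ 9.85000e-01  1.74000e-01 -1.00000e-03  4.88339e+02]
 [ 1.74000e-01 -9.85000e-01 -1.00000e-03  1.92376e+02]
 [-1.00000e-03  0.00000e+00 -1.00000e+00  3.21211e+02]
 [ 0.00000e+00  0.00000e+00  0.00000e+00  1.00000e+00]]
[320.71391145 150.6102294 ]
220 75
```

View pics/w1.png

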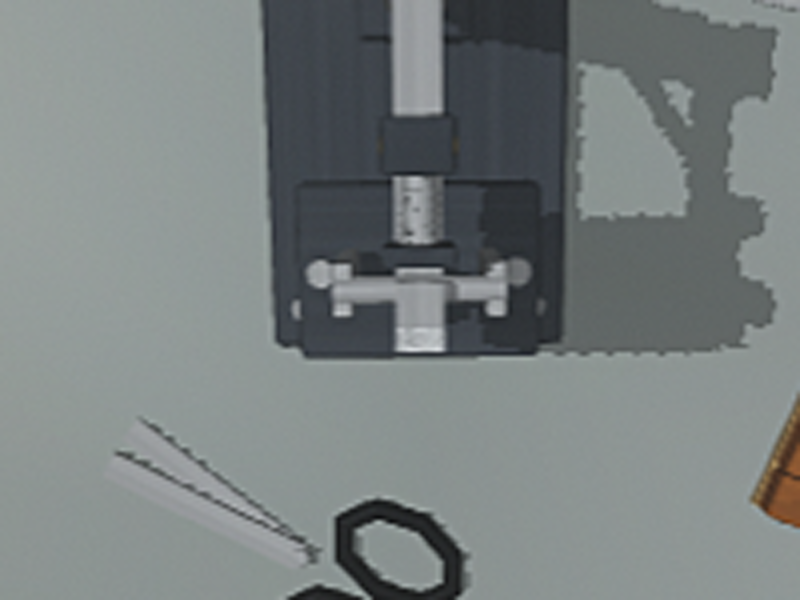

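The wrist view shows the bar from crop (334,290) to (506,288), with the nose and lip centred at x=420, and the keeper shoe at (420,255). The hook axis is almost vertical in the image, about 0.6° to the left.

Run:
```python
from h import *
import pickle
f=pickle.load(open("w1.pkl","rb"));W=f["T"]@np.array(f["mount"]);Rw=W[:3,:3].T;f["R"]=Rw;f["t"]=-Rw@W[:3,3]
q=lambda u,v:(220+(u+.5)/4-.5,75+(v+.5)/4-.5)
a,b=plane(f,q(333,291),165.5),plane(f,q(507,288),165.5);c=(a+b)/2
print(a,b,c,np.linalg.norm(a-b),np.degrees(np.arctan2(b[0]-a[0],a[1]-b[1])))
n,k=plane(f,q(420,310),175.5),plane(f,q(417,60),175.5);print(n,k,np.arctan2(*(k-n)[1::-1]))
print(plane(f,q(420,268),175.5),plane(f,q(420,350),175.5))
go([c[0],c[1],200],0.185); go([c[0],c[1],128],0.185)
```

```text
[515.1357796  217.42232203 165.5       ] [523.58789742 174.04428034 165.5       ] [519.36183851 195.73330119 165.5       ] 44.193809480347674 11.025810116656961
[515.49721442 195.09218832 175.5       ] [573.20417989 206.1074933  175.5       ] 0.18861448232356573
[525.61499253 196.89807884 175.5       ] [505.6980826  193.34309997 175.5       ]
dp [0.78  0.043 3.041] rot [ 0.003  0.002 -0.099]
dp [0.78  0.042 4.841] rot [ 0.003  0.002 -0.099]
```

Emit:
play_rows(
  dp=[
    [0.4,0.02,0.8],
    [0.78,0.04,1.6],
    [0.78,0.04,2.4],
    [0.78,0.04,3.0],
    [0.78,0.04,3.0],
  ],
  rot=[
    [0,0,-0.05],
    [0,0,-0.11],
    [0,0,-0.11],
    [0,0,-0.11],
    [0,0,-0.11],
  ],
  fingers=1.0,
  grip_force=80,
)

```text
clock: 2.95
eef_pos: [516.8, 194.3, 197.5]
tcp_rot: [3.14, 0.007, 0.185]
contact_force: [-0.3, -0.5, -0.1]
opening: 0.999
grasp_force: 0.0
```

Run:
```python
from h import *
go([519.4,195.7,128],0.187)
T=tool();f=optics.grab_frame("wrist")
cv2.imwrite("pics/w2.png",f["color"][:,:,::-1])
W=T@np.array(f["mount"]);Rw=W[:3,:3].T;g=dict(f,R=Rw,t=-Rw@W[:3,3])
print(proj(g,[519.4,195.7,165.5]))
```

```text
dp [ 0.083 -0.024  1.736] rot [ 0.013  0.067 -0.019]
[[321.02794016 211.01983604]]
```

View pics/w2.png

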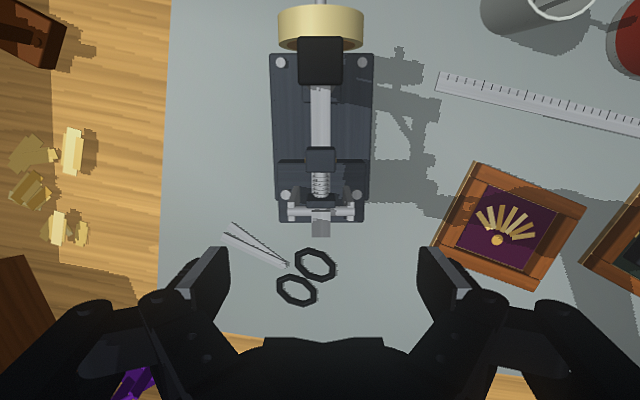

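The picture shows the bar at (321,211), exactly where predicted, with the open fingers straddling it at columns 222 and 425. Next I descend and grip.

Emit:
play_rows(
  dp=[
    [0,0,0.5],
    [0,0,1.0],
    [0,0,1.4],
    [0,0,1.75],
    [0,0,1.75],
  ],
  rot=[
    [0,0,0],
    [0,0,0],
    [0,0,0],
    [0,0,0],
    [0,0,0],
  ],
)

```text
clock: 3.42
eef_pos: [519.5, 196.0, 131.7]
tcp_rot: [3.142, 0.0, 0.186]
contact_force: [-1.3, -1.1, -0.1]
opening: 0.999
grasp_force: 0.0
```

Emit:
play_rows(
  dp=[
    [0,0,0],
    [0,0,0],
    [0,0,0],
  ],
  rot=[
    [0,0,0],
    [0,0,0],
    [0,0,0],
  ],
)

```text
clock: 3.67
eef_pos: [521.0, 196.9, 133.5]
tcp_rot: [-3.141, -0.003, 0.186]
contact_force: [-0.7, 0.8, 0.5]
opening: 1.0
grasp_force: 0.0
```

Run:
```python
from h import *
go([519.4,195.7,128],0.187); print(telemetry.sense()["contact_force"],telemetry.sense()["qpos"])
```

```text
dp [-0.044  0.022  0.137] rot [-0.005 -0.028 -0.007]
[-0.70142977  0.8269192   0.47513928] [3.58609266e-01 3.29424373e-01 1.85014057e+00 4.67428441e-06
 9.59064641e-01 1.74316170e+00]
```

Emit:
play_rows(
  dp=[
    [-0.02,0.01,0.08],
    [-0.02,0.01,0.08],
    [-0.02,0.01,0.08],
    [-0.02,0.01,0.08],
    [-0.02,0.01,0.08],
  ],
  rot=[
    [0,0,0],
    [0,0,0],
    [0,0,0],
    [0,0,0],
    [0,0,0],
  ],
  fingers=0.0,
  grip_force=80,
)

```text
clock: 4.08
eef_pos: [519.8, 196.0, 128.9]
tcp_rot: [3.141, -0.001, 0.187]
contact_force: [0.8, -1.4, 4.2]
opening: 0.488
grasp_force: 80.5
```

Emit:
play_rows(
  dp=[
    [0,0,0],
    [0,0,0],
    [0,0,0],
    [0,0,0],
    [0,0,0],
  ],
  rot=[
    [0,0,0],
    [0,0,0],
    [0,0,0],
    [0,0,0],
    [0,0,0],
  ],
)

```text
clock: 4.5
eef_pos: [519.8, 196.0, 128.9]
tcp_rot: [3.141, -0.001, 0.187]
contact_force: [0.7, -2.4, 5.5]
opening: 0.49
grasp_force: 80.6
```

Emit:
play_rows(
  dp=[
    [0,0,0],
    [0,0,0],
    [0,0,0],
    [0,0,0],
    [0,0,0],
  ],
  rot=[
    [0,0,0],
    [0,0,0],
    [0,0,0],
    [0,0,0],
    [0,0,0],
  ],
)

```text
clock: 4.92
eef_pos: [519.8, 196.1, 128.9]
tcp_rot: [3.141, -0.001, 0.187]
contact_force: [0.3, -1.5, 4.7]
opening: 0.488
grasp_force: 80.6
```

Emit:
play_rows(
  dp=[
    [0,0,-0.015],
    [0,0,-0.03],
    [0,0,-0.03],
    [0,0,-0.03],
  ],
  rot=[
    [0,0,0],
    [0,0,0],
    [0,0,0],
    [0,0,0],
  ],
)

```text
clock: 5.25
eef_pos: [518.8, 196.0, 129.1]
tcp_rot: [3.142, 0.001, 0.186]
contact_force: [1.1, 0.6, -3.1]
opening: 0.489
grasp_force: 81.4
```

Emit:
play_rows(
  dp=[
    [0,0,-0.01],
    [0,0,-0.01],
    [0,0,-0.01],
  ],
  rot=[
    [0,0,0],
    [0,0,0],
    [0,0,0],
  ],
)

```text
clock: 5.5
eef_pos: [518.3, 195.9, 129.3]
tcp_rot: [3.141, 0.002, 0.187]
contact_force: [-0.5, 0.4, -5.9]
opening: 0.484
grasp_force: 81.6
```

Emit:
play_rows(
  dp=[
    [0,0,-0.02],
    [0,0,-0.02],
    [0,0,-0.02],
  ],
  rot=[
    [0,0,0],
    [0,0,0],
    [0,0,0],
  ],
)

```text
clock: 5.75
eef_pos: [518.9, 196.0, 130.6]
tcp_rot: [3.142, 0.0, 0.187]
contact_force: [-0.6, -0.7, -5.6]
opening: 0.489
grasp_force: 81.6
```

Emit:
play_rows(
  dp=[
    [0.03,0,0],
    [0.06,0,0],
    [0.09,0,0],
    [0.12,0,0],
    [0.12,0,0],
  ],
  rot=[
    [0,0,0],
    [0,0,0],
    [0,0,0],
    [0,0,0],
    [0,0,0],
  ],
)

```text
clock: 6.17
eef_pos: [523.1, 196.8, 130.5]
tcp_rot: [3.141, 0.002, 0.186]
contact_force: [-4.0, -0.7, -3.8]
opening: 0.485
grasp_force: 81.7
```

Emit:
play_rows(
  dp=[
    [0.01,0,0],
    [0.02,0,0],
    [0.03,0,0],
    [0.03,0,0],
    [0.03,0,0],
  ],
  rot=[
    [0,0,0],
    [0,0,0],
    [0,0,0],
    [0,0,0],
    [0,0,0],
  ],
)

```text
clock: 6.58
eef_pos: [523.9, 196.9, 130.4]
tcp_rot: [3.141, 0.002, 0.186]
contact_force: [-7.5, -1.2, -2.8]
opening: 0.49
grasp_force: 81.7
```

Emit:
play_rows(
  dp=[
    [0,0,0],
    [0,0,0],
    [0,0,0],
  ],
  rot=[
    [0,0,0],
    [0,0,0],
    [0,0,0],
  ],
)

```text
clock: 6.83
eef_pos: [523.9, 196.9, 130.4]
tcp_rot: [3.141, 0.002, 0.186]
contact_force: [-7.2, -0.5, -2.8]
opening: 0.483
grasp_force: 81.7
```

Emit:
play_rows(
  dp=[
    [0,0,-0.015],
    [0.01,0,-0.015],
    [0.02,0,-0.015],
    [0.03,0,-0.015],
    [0.03,0,-0.015],
  ],
  rot=[
    [0,0,0],
    [0,0,0],
    [0,0,0],
    [0,0,0],
    [0,0,0],
  ],
)

```text
clock: 7.25
eef_pos: [524.3, 196.9, 130.6]
tcp_rot: [3.141, 0.004, 0.186]
contact_force: [-8.1, -1.0, -4.8]
opening: 0.489
grasp_force: 82.2
```

Emit:
play_rows(
  dp=[
    [0,0,0],
    [0,0,0],
    [0,0,0],
  ],
  rot=[
    [0,0,0],
    [0,0,0],
    [0,0,0],
  ],
)

```text
clock: 7.5
eef_pos: [524.3, 196.9, 130.6]
tcp_rot: [3.141, 0.004, 0.186]
contact_force: [-7.3, -1.1, -4.9]
opening: 0.49
grasp_force: 82.2
```

Emit:
play_rows(
  dp=[
    [0,0,-0.01],
    [0.01,0,-0.01],
    [0.02,0,-0.01],
    [0.03,0,-0.01],
    [0.03,0,-0.01],
  ],
  rot=[
    [0,0,0],
    [0,0,0],
    [0,0,0],
    [0,0,0],
    [0,0,0],
  ],
)

```text
clock: 7.92
eef_pos: [524.8, 197.0, 130.6]
tcp_rot: [3.141, 0.005, 0.186]
contact_force: [-8.8, -0.7, -5.1]
opening: 0.485
grasp_force: 82.3
```

Emit:
play_rows(
  dp=[
    [0,0,0],
    [0,0,0],
    [0,0,0],
  ],
  rot=[
    [0,0,0],
    [0,0,0],
    [0,0,0],
  ],
)

```text
clock: 8.17
eef_pos: [524.8, 197.0, 130.6]
tcp_rot: [3.141, 0.005, 0.186]
contact_force: [-8.6, -1.9, -5.4]
opening: 0.486
grasp_force: 82.3
```

Emit:
play_rows(
  dp=[
    [0.01,0,0],
    [0.02,0,0],
    [0.03,0,0],
    [0.04,0,0],
    [0.04,0,0],
  ],
  rot=[
    [0,0,0],
    [0,0,0],
    [0,0,0],
    [0,0,0],
    [0,0,0],
  ],
)

```text
clock: 8.58
eef_pos: [525.7, 197.2, 130.6]
tcp_rot: [3.141, 0.007, 0.186]
contact_force: [-12.0, -0.6, -2.1]
opening: 0.49
grasp_force: 82.5
```

Emit:
play_rows(
  dp=[
    [0.01,0,0],
    [0.02,0,0],
    [0.02,0,0],
    [0.02,0,0],
  ],
  rot=[
    [0,0,0],
    [0,0,0],
    [0,0,0],
    [0,0,0],
  ],
)

```text
clock: 8.92
eef_pos: [526.1, 197.2, 130.6]
tcp_rot: [3.141, 0.007, 0.186]
contact_force: [-13.2, -2.1, -2.3]
opening: 0.488
grasp_force: 82.6
```

Emit:
play_rows(
  dp=[
    [0,0,-0.02],
    [0,0,-0.03],
    [0,0,-0.03],
    [0,0,-0.03],
  ],
  rot=[
    [0,0,0],
    [0,0,0],
    [0,0,0],
    [0,0,0],
  ],
)

```text
clock: 9.25
eef_pos: [525.6, 197.1, 130.9]
tcp_rot: [3.141, 0.008, 0.186]
contact_force: [-11.5, -0.4, -9.0]
opening: 0.483
grasp_force: 82.6
```

Emit:
play_rows(
  dp=[
    [0.01,0,0],
    [0.02,0,0],
    [0.03,0,0],
    [0.03,0,0],
  ],
  rot=[
    [0,0,0],
    [0,0,0],
    [0,0,0],
    [0,0,0],
  ],
)

```text
clock: 9.58
eef_pos: [526.2, 197.2, 130.9]
tcp_rot: [3.141, 0.01, 0.186]
contact_force: [-12.7, -0.9, -7.7]
opening: 0.486
grasp_force: 82.7
```

Emit:
play_rows(
  dp=[
    [0,0,-0.02],
    [0,0,-0.03],
    [0,0,-0.03],
    [0,0,-0.03],
  ],
  rot=[
    [0,0,0],
    [0,0,0],
    [0,0,0],
    [0,0,0],
  ],
)

```text
clock: 9.92
eef_pos: [526.0, 197.0, 131.7]
tcp_rot: [3.141, 0.01, 0.186]
contact_force: [-13.2, -0.6, -11.1]
opening: 0.487
grasp_force: 82.7
```

Emit:
play_rows(
  dp=[
    [0.01,0,-0.02],
    [0.02,0,-0.03],
    [0.02,0,-0.03],
    [0.02,0,-0.03],
  ],
  rot=[
    [0,0,0],
    [0,0,0],
    [0,0,0],
    [0,0,0],
  ],
)

```text
clock: 10.25
eef_pos: [526.3, 196.9, 132.6]
tcp_rot: [3.14, 0.011, 0.186]
contact_force: [-15.3, -2.3, -11.8]
opening: 0.484
grasp_force: 82.7
```

Emit:
play_rows(
  dp=[
    [-0.01,0,-0.02],
    [-0.01,0,-0.04],
    [-0.01,0,-0.05],
    [-0.01,0,-0.05],
  ],
  rot=[
    [0,0,0],
    [0,0,0],
    [0,0,0],
    [0,0,0],
  ],
)

```text
clock: 10.58
eef_pos: [526.2, 196.8, 134.7]
tcp_rot: [3.14, 0.011, 0.186]
contact_force: [-14.6, -2.6, -11.2]
opening: 0.486
grasp_force: 82.8
```

Emit:
play_rows(
  dp=[
    [-0.005,0,-0.03],
    [-0.005,0,-0.06],
    [-0.005,0,-0.09],
    [-0.005,0,-0.09],
  ],
  rot=[
    [0,0,0],
    [0,0,0],
    [0,0,0],
    [0,0,0],
  ],
)

```text
clock: 10.92
eef_pos: [526.3, 196.8, 138.5]
tcp_rot: [3.14, 0.01, 0.186]
contact_force: [-13.2, -3.0, -9.9]
opening: 0.487
grasp_force: 83.0
```

Emit:
play_rows(
  dp=[
    [-0.005,0,-0.03],
    [-0.005,0,-0.06],
    [-0.005,0,-0.08],
    [-0.005,0,-0.08],
  ],
  rot=[
    [0,0,0],
    [0,0,0],
    [0,0,0],
    [0,0,0],
  ],
)

```text
clock: 11.25
eef_pos: [526.1, 196.8, 141.7]
tcp_rot: [3.14, 0.01, 0.186]
contact_force: [-13.4, -2.2, -9.6]
opening: 0.491
grasp_force: 82.9
```

Emit:
play_rows(
  dp=[
    [0,0,-0.03],
    [0,0,-0.06],
    [0,0,-0.09],
    [0,0,-0.12],
    [0,0,-0.12],
  ],
  rot=[
    [0,0,0],
    [0,0,0],
    [0,0,0],
    [0,0,0],
    [0,0,0],
  ],
)

```text
clock: 11.67
eef_pos: [527.5, 197.2, 147.6]
tcp_rot: [3.141, 0.007, 0.187]
contact_force: [-11.6, -3.4, 1.4]
opening: 0.481
grasp_force: 84.1
```

Emit:
play_rows(
  dp=[
    [0,0,-0.03],
    [0,0,-0.06],
    [0,0,-0.09],
    [0,0,-0.12],
    [0,0,-0.12],
  ],
  rot=[
    [0,0,0],
    [0,0,0],
    [0,0,0],
    [0,0,0],
    [0,0,0],
  ],
)

```text
clock: 12.08
eef_pos: [531.5, 198.4, 154.1]
tcp_rot: [-3.141, -0.001, 0.186]
contact_force: [-0.8, -0.2, -5.7]
opening: 0.487
grasp_force: 83.5
```

Emit:
play_rows(
  dp=[
    [-0.3,0,0],
    [-0.8,0,0],
    [-1.3,0,0],
    [-1.8,0,0],
    [-2.2,0,0],
  ],
  rot=[
    [0,0,0],
    [0,0,0],
    [0,0,0],
    [0,0,0],
    [0,0,0],
  ],
)

```text
clock: 12.5
eef_pos: [443.1, 181.6, 153.6]
tcp_rot: [3.142, 0.0, 0.186]
contact_force: [-0.8, -0.7, -5.1]
opening: 0.485
grasp_force: 83.4
```

Emit:
play_rows(
  dp=[
    [0,0,0],
    [0,0,0],
    [0,0,0],
  ],
  rot=[
    [0,0,0],
    [0,0,0],
    [0,0,0],
  ],
)

```text
clock: 12.75
eef_pos: [445.5, 182.3, 154.2]
tcp_rot: [-3.141, -0.002, 0.187]
contact_force: [1.1, 0.8, -6.6]
opening: 0.488
grasp_force: 83.4
```

Run:
```python
from h import *
s=telemetry.sense();print(s["eef_pos"],s["contact_force"])
f=optics.grab_frame("scene");T=tool()
u=proj(f,T[:3,3])[0];x0,y0=int(u[0]-70),int(u[1]-50);print(x0,y0)
a=cv2.resize(f["color"][y0:y0+100,x0:x0+130,::-1],None,fx=6,fy=6,interpolation=cv2.INTER_CUBIC)
cv2.imwrite("pics/s2.png",a)
go([485.8,-33.3,170],-0.18)
```

```text
[445.4608416  182.30269335 154.15654769] [ 1.07671335  0.79781096 -6.63974478]
268 140
dp [-0.01   5.483 -0.4  ] rot [-0.006 -0.015  3.499]
```

View pics/s2.png

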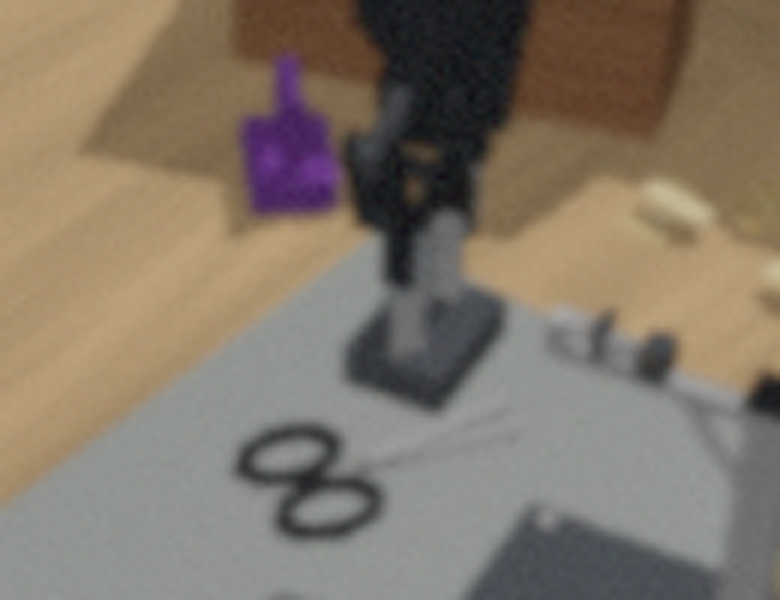

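Emit:
play_rows(
  dp=[
    [0,0.5,-0.3],
    [0,1.3,-0.4],
    [0,2.2,-0.4],
    [0,3.1,-0.4],
    [0,4.0,-0.4],
  ],
  rot=[
    [0,0,0.5],
    [0,0,1.2],
    [0,0,2.0],
    [0,0,2.8],
    [0,0,3.4],
  ],
)

```text
clock: 13.22
eef_pos: [475.2, 23.2, 170.0]
tcp_rot: [-3.141, -0.001, -0.173]
contact_force: [1.0, 0.4, -6.2]
opening: 0.485
grasp_force: 83.9
```

Run:
```python
from h import *
go([485.8,-33.3,130],-0.182)
```

```text
dp [0.504 1.346 1.   ] rot [-0.002 -0.012  0.083]
```

Emit:
play_rows(
  dp=[
    [0.2,0.6,0.3],
    [0.4,1.1,0.6],
    [0.5,1.38,1.0],
    [0.5,1.38,1.0],
    [0.5,1.38,1.0],
  ],
  rot=[
    [0,0,0.05],
    [0,0,0.05],
    [0,0,0.05],
    [0,0,0.05],
    [0,0,0.05],
  ],
)

```text
clock: 13.63
eef_pos: [484.4, -33.6, 129.0]
tcp_rot: [-3.142, 0.002, -0.177]
contact_force: [0.1, 1.0, -5.3]
opening: 0.488
grasp_force: 84.1
```

Emit:
play_rows(
  dp=[
    [0,0,0],
    [0,0,0],
    [0,0,0],
  ],
  rot=[
    [0,0,0],
    [0,0,0],
    [0,0,0],
  ],
)

```text
clock: 13.88
eef_pos: [485.1, -32.4, 130.4]
tcp_rot: [-3.141, -0.001, -0.174]
contact_force: [0.2, 1.0, -6.1]
opening: 0.49
grasp_force: 84.1
```

Run:
```python
from h import *
go([485.8,-33.3,45],-0.182)
T=tool();f=optics.grab_frame("wrist");print(T[:3,3])
cv2.imwrite("pics/w3.png",f["color"][:,:,::-1])
W=T@np.array(f["mount"]);Rw=W[:3,:3].T;g=dict(f,R=Rw,t=-Rw@W[:3,3])
c,s=np.cos(-.18),np.sin(-.18)
print(proj(g,[[485.8+c*a-s*b,-33.3+s*a+c*b,24] for a in(-60,60) for b in(-70,70)]).round(0).tolist())
```

```text
dp [0.019 0.02  2.135] rot [-0.003 -0.012  0.078]
[485.0703831  -32.37515868 130.39585079]
[[397.0, 250.0], [249.0, 249.0], [407.0, 119.0], [241.0, 118.0]]
```

View pics/w3.png

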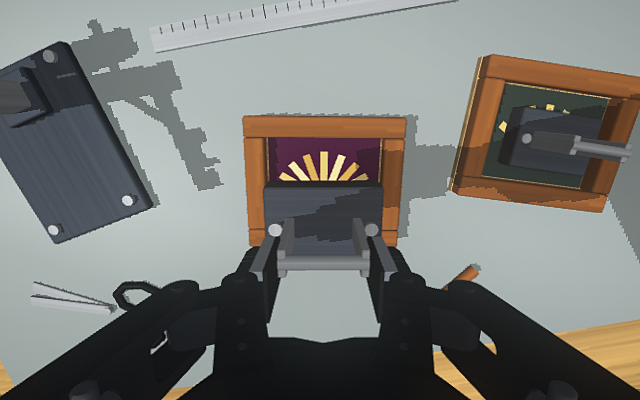

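The frame corners are at (243,117), (407,116), (398,248) and (249,245), within 2 px of prediction. The block's far top edge runs from (265,185) to (382,184). Next I check its tilt.

Run:
```python
from h import *
f=optics.grab_frame("wrist")
M=np.linalg.inv(np.array(f["mount"]));g=dict(f,R=M[:3,:3],t=M[:3,3])
from scipy.spatial.transform import Rotation as Ro
# tool frame: z down; bail at z=-19+.. ; sole at z=+29
for tilt in(-6,-3,0,3,6):
    R=Ro.from_euler('y',tilt,degrees=True).as_matrix(); piv=np.array([0,0,-18.])
    P=[[25,0,7],[0,0,-36.5],[25,35,7],[25,-35,7],[25,0,29]]
    print(tilt,proj(g,[piv+R@(np.array(p)-piv) for p in P]).round(1).tolist())
```

```text
-6 [[322.2, 191.5], [322.0, 260.1], [382.9, 191.5], [261.5, 191.5], [322.3, 186.6]]
-3 [[322.2, 189.7], [322.0, 262.1], [383.4, 189.7], [261.0, 189.7], [322.3, 183.1]]
0 [[322.2, 187.9], [322.0, 264.0], [383.9, 187.9], [260.4, 187.9], [322.3, 179.7]]
3 [[322.2, 186.3], [322.0, 265.9], [384.5, 186.3], [259.9, 186.3], [322.3, 176.4]]
6 [[322.2, 184.8], [322.0, 267.8], [385.1, 184.8], [259.2, 184.8], [322.3, 173.1]]
```

Emit:
play_rows(
  dp=[
    [0.01,0.02,0.4],
    [0.01,0.02,0.9],
    [0.01,0.02,1.4],
    [0.01,0.02,1.8],
    [0.01,0.02,2.0],
  ],
  rot=[
    [0,0,0.05],
    [0,0,0.05],
    [0,0,0.05],
    [0,0,0.05],
    [0,0,0.05],
  ],
)

```text
clock: 14.4
eef_pos: [483.9, -33.5, 48.3]
tcp_rot: [3.141, 0.002, -0.179]
contact_force: [0.1, -0.1, -5.7]
opening: 0.486
grasp_force: 84.0
```

Emit:
play_rows(
  dp=[
    [0,0,0.05],
    [0,0,0.1],
    [0,0,0.1],
    [0,0,0.1],
  ],
  rot=[
    [0,0,0],
    [0,0,0],
    [0,0,0],
    [0,0,0],
  ],
)

```text
clock: 14.73
eef_pos: [485.5, -33.9, 46.5]
tcp_rot: [-3.141, -0.001, -0.18]
contact_force: [-0.0, -1.0, -6.0]
opening: 0.485
grasp_force: 84.0
```

Emit:
play_rows(
  dp=[
    [0,0,0.03],
    [0,0,0.06],
    [0,0,0.1],
    [0,0,0.1],
    [0,0,0.1],
  ],
  rot=[
    [0,0,0],
    [0,0,0],
    [0,0,0],
    [0,0,0],
    [0,0,0],
  ],
)

```text
clock: 15.15
eef_pos: [484.6, -33.9, 41.7]
tcp_rot: [3.142, 0.0, -0.18]
contact_force: [-0.0, -0.3, -5.2]
opening: 0.481
grasp_force: 84.1
```

Emit:
play_rows(
  dp=[
    [0,0,0.02],
    [0,0,0.04],
    [0,0,0.04],
    [0,0,0.04],
    [0,0,0.04],
  ],
  rot=[
    [0,0,0],
    [0,0,0],
    [0,0,0],
    [0,0,0],
    [0,0,0],
  ],
)

```text
clock: 15.57
eef_pos: [484.7, -33.9, 40.1]
tcp_rot: [-3.142, -0.0, -0.18]
contact_force: [0.1, 0.5, -6.3]
opening: 0.485
grasp_force: 84.1
```

Emit:
play_rows(
  dp=[
    [0,0,0.02],
    [0,0,0.04],
    [0,0,0.04],
    [0,0,0.04],
    [0,0,0.04],
  ],
  rot=[
    [0,0,0],
    [0,0,0],
    [0,0,0],
    [0,0,0],
    [0,0,0],
  ],
)

```text
clock: 15.98
eef_pos: [485.0, -33.9, 39.2]
tcp_rot: [-3.142, -0.0, -0.18]
contact_force: [-3.5, 0.5, 6.9]
opening: 0.487
grasp_force: 85.5
```

Emit:
play_rows(
  dp=[
    [0,0,0.01],
    [0,0,0.02],
    [0,0,0.02],
    [0,0,0.02],
    [0,0,0.02],
  ],
  rot=[
    [0,0,0],
    [0,0,0],
    [0,0,0],
    [0,0,0],
    [0,0,0],
  ],
)

```text
clock: 16.4
eef_pos: [485.0, -33.9, 39.2]
tcp_rot: [-3.141, -0.001, -0.18]
contact_force: [-6.9, 0.5, 18.3]
opening: 0.484
grasp_force: 86.8
```

Emit:
play_rows(
  dp=[
    [0,0,-0.015],
    [0,0,-0.02],
    [0,0,-0.02],
  ],
  rot=[
    [0,0,0],
    [0,0,0],
    [0,0,0],
  ],
)

```text
clock: 16.65
eef_pos: [485.0, -33.9, 39.2]
tcp_rot: [-3.141, -0.001, -0.18]
contact_force: [-4.6, 1.6, 9.7]
opening: 0.491
grasp_force: 85.7
```

Emit:
play_rows(
  dp=[
    [0,0,0],
    [0,0,0],
    [0,0,0],
    [0,0,0],
    [0,0,0],
  ],
  rot=[
    [0,0,0],
    [0,0,0],
    [0,0,0],
    [0,0,0],
    [0,0,0],
  ],
  fingers=0.85,
)

```text
clock: 17.07
eef_pos: [484.9, -33.9, 38.4]
tcp_rot: [-3.142, -0.0, -0.18]
contact_force: [-0.1, -0.1, -0.0]
opening: 0.85
grasp_force: 0.0
```

Emit:
play_rows(
  dp=[
    [0,0,0],
    [0,0,-0.3],
    [0,0,-0.8],
    [0,0,-1.6],
    [0,0,-2.4],
  ],
  rot=[
    [0,0,0],
    [0,0,0],
    [0,0,0],
    [0,0,0],
    [0,0,0],
  ],
)

```text
clock: 17.48
eef_pos: [483.7, -33.9, 134.8]
tcp_rot: [3.141, 0.002, -0.18]
contact_force: [0.8, -0.5, 0.1]
opening: 0.851
grasp_force: 0.0
```

Emit:
play_rows(
  dp=[
    [0,0,-0.8],
    [0,0,-1.6],
    [0,0,-1.6],
    [0,0,-1.6],
  ],
  rot=[
    [0,0,0],
    [0,0,0],
    [0,0,0],
    [0,0,0],
  ],
)

```text
clock: 17.82
eef_pos: [486.0, -34.0, 200.2]
tcp_rot: [-3.141, -0.004, -0.18]
contact_force: [-0.3, -0.3, -0.3]
opening: 0.854
grasp_force: 0.0
```

Run:
```python
from h import *
T=tool();f=optics.grab_frame("wrist");print(T[:3,3])
W=T@np.array(f["mount"]);Rw=W[:3,:3].T;g=dict(f,R=Rw,t=-Rw@W[:3,3])
print(proj(g,[[485.8,-33.3,75.5],[485.8,-33.3,10]]))
h=f["color"][:,120:520,::-1]
s=optics.grab_frame("scene")["color"][180:380,200:440,::-1]
cv2.imwrite("pics/end.png",np.hstack([h,cv2.resize(s,(400,333))[:,:,:] if 0 else cv2.resize(s,(400,400))]))
```

```text
[486.01029977 -34.03420816 200.22906509]
[[321.83836345 184.95672173]
 [322.06174788 172.17005137]]
```

View pics/end.png

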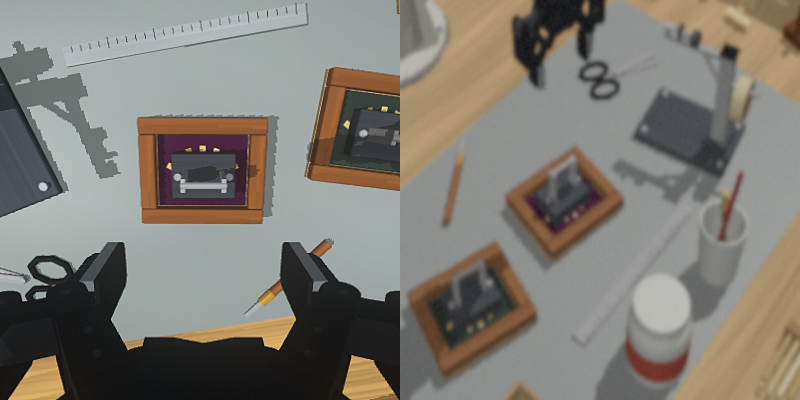

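The weight stands flat and centred in the frame: its bar is at crop (203,185), against an expected (202,185). Nothing is touching it.

```bash
python3 -c "
from rig import r
print(r.sign_off())"
```

```text
the job is handed in; nothing more can be done
None
```

The weight is off the hook and stands flat and centred on the straw panel, the gripper has let go and is clear, and I handed the job in; the sign-off gave no verdict back.

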